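Draw the slip board out from under a stack of tins

TASK

Take the upright grip of the blue slip board and draw the board straight towards the rubber buffer, out from under the stack of tins (the two white pins hold the tins back), until you feel it press lightly on the buffer: the tins must come down onto the metal plate still neatly stacked against the pins. Never pull or press hard, do not touch the tins, then lift the board away, lay it gently flat inside the green tray and let go, leaving everything else where it is.

Things in the scene. Friction and masses are not known exactly. Their poses are not given: they have to be found in the camera images.
- station: Fixed stripping station: flat aluminium plate 355 x 124 x 4 mm on the table. Origin: table level, midway between the two pins, on the line where the tins' faces come to rest against the pins. Its x axis points from the pins to the tins; the board is drawn along its -x. z up. The plate reaches from x = -255 to +100 mm and its top is at z = 4 mm.
- pins: Two fixed upright pins with slippery white plastic sleeves, 12 mm in diameter, top 50 mm above the table, centres at x = -6, y = +47 and -47 mm in the station's frame, so 82 mm clear between them: the board (70 mm) passes, the tins (104 mm) do not. Origin on the station's, 4 mm up; same axes.
- buffer: Fixed grey block at the station's near end, 36 (x) x 60 x 18 mm, x = -250 to -214 mm in the station's frame, with a black rubber nose 30 mm wide pointing to +x at board height. The nose is sprung, about 4 N per mm, 6 mm of travel: pressing it with 3 to 6 N for half a second is right, over 10 N is too hard. Origin as pins.
- nose_first (a point): Fixed mark at x = -174 mm in the station's frame, 10 mm above the table: the closest to the pins that the face of the buffer's nose can rest. Where it really rests differs every time and is not measured: 0 to 30 mm further along the station's -x. It must be found by feel.
- board: Loose blue plastic slip board, 150 (x) x 70 (y) x 8 mm, about 130 g, lying on the station's plate under the tins. Origin: centre of its underside. Its -x end points to the buffer and carries the upright grip. It is out from under the tins once its +x end has passed the pins; when it meets the buffer it always has, by at least 10 mm.
- board_grip (a point): Centre of the top of the board's upright blue grip, a square post 26 x 26 mm and 40 mm tall standing on the board at x = -57 mm (18 mm from the front edge), top 48 mm above the board's underside. Axes as the board's.
- tin1: Closed brass-coloured flat tin, 60 (x) x 104 (y) x 22 mm, about 170 g; number 1 of four from the bottom of the stack, long side across the drawing direction. Origin: centre of its underside. At the start its centre lies at about x = +42 mm on the board; the tins ride on the board 5 to 28 mm before they meet the pins.
- tin2: Closed brass-coloured flat tin, 60 (x) x 104 (y) x 22 mm, about 170 g; number 2 of four from the bottom of the stack, long side across the drawing direction. Origin: centre of its underside.
- tin3: Closed brass-coloured flat tin, 60 (x) x 104 (y) x 22 mm, about 170 g; number 3 of four from the bottom of the stack, long side across the drawing direction. Origin: centre of its underside.
- tin4: Closed brass-coloured flat tin, 60 (x) x 104 (y) x 22 mm, about 170 g; number 4 of four from the bottom of the stack, long side across the drawing direction. Origin: centre of its underside.
- tray: Fixed shallow green plastic tray for used slip boards, 230 (x) x 140 (y) x 22 mm outside, walls and floor 4 mm, empty. Origin: centre of its underside; left or right of the station.
- other_tray: Fixed orange tray of the same size on the other side, holding a spare tin. Not for the board.
- spare_tin: Bystander: single tin in the orange tray, size as the others. Leave alone.
- empties: Bystander: nested pile of empty open tins, 108 x 74 x 56 mm, beyond the work. Leave alone.
- jar: Bystander: amber jar with red cap, 60 mm in diameter, 90 mm high. Leave alone.
Mind the look-alikes: they are no part of the job. Of the things that look like the board, take the one that is farthest to the robot's left at the start.

How it is judged:
By the outcome, as a careful person would: the job done as asked, in the order asked, and still so for the second after the job is handed in, with the robot touching nothing.
It also fails if it takes over 58 s, if anything falls off the work surface, if the arm or the gripper's body presses on something with over 40 N, if the wrist force passes 120 N, or if a joint passes its speed limit or range.

ROBOT

A 6-joint arm with a two-finger parallel gripper is mounted at the origin on the work surface. World frame = base frame: x ahead of the robot, y to its left, z up, the work surface at z = 0. Lengths are in mm, angles in rad, forces in N, time in s.
With the tool pointing down it reaches from about 350 to 775 mm from the base axis. Payload 7.3 kg.
Tool frame: the origin (TCP) lies midway between the tips of the shut fingers; the grasp point (between the pads) lies 19 mm behind it; z points along the fingers, x is the direction in which the jaws open and shut, and the axes are right-handed (so a half turn about z gives the same grasp; the last joint's range is limited). The gripper opens to 92 mm and grips with 3 to 60 N. Pads are 19 mm wide; open, the fingers measure 130 mm over their backs; the gripper's body (75 mm by 190 mm) begins 47 mm behind the grasp point.
Start: joints at [-0.146, 0.342, 1.524, -0, 1.275, -0.146], TCP at [525.019, 0.019, 226.741] pointing down, gripper open.
Joint ranges: [-2.53, 2.53], [-0.77, 2.02], [0.04, 2.7], [-1, 4.14], [0.28, 2.66], [-3.11, 3.11]. Speed limits (rad/s): [2.57, 2.57, 3.14, 3.14, 3.14, 3.14].

INTERFACE

Orientations are given as [roll, pitch, yaw] about the fixed x, y, z axes, in that order (R = Rz(yaw) Ry(pitch) Rx(roll)).
In Python, from plant import bot gives the robot as it stands.
- The arm moves only by the shell command python3 -m pendant 'ROWS' [OPENING]. ROWS is JSON, a list of rows, each an object with "linear": the shift along the world's x, y, z in mm, a list of three; "twist": the turn about the world's z in degrees. In form: [{"linear": [x, y, z], "twist": twist}, ...]. A call has 1 to 20 rows; each row is the pose to reach, as a shift and turn from the pose commanded when the call began; what a row does not reach only later rows make up. A row lasts 1/8 s, in which the tool goes at most 62.5 mm and 10.7 degrees, less where a joint would pass 70% of its speed; a pose out of reach is approached as far as the arm can. A call with a gripper value outside its range is refused whole. OPENING is the closure in counts, from 0 (fully open) to 255 (shut), set as the call begins (- or left out, the last holds). The fingers move at their own pace and stop on an object; the grip force is fixed at half the most. Time passes only in rows, so rows that repeat a pose let the fingers close. It gives the time, the measured TCP pose, the force and the opening at its end, in the units of the state.
- bot.get_obs(): the state, without advancing time (a new reading comes with each control period).
- bot.capture(name): name is "scene" or "side" or "wrist"; returns a dict with "frame" (420x560x3 uint8, blue, green, red), "z_map" (420x560 float32, mm along the optical axis (not along the pixel's ray), 0 where there is no reading), "fx", "fy", "cx", "cy" (pixels), "k1" (the pictures are not rectified: a ray, as slopes to the right and down, at radius r is drawn at 1 + k1 r^2 times it, then the intrinsics apply), "rvec" (rotation vector, rad) and "tvec" (3), from world to camera coordinates, as OpenCV has them. Camera axes: x right, y down, z forward; pixel columns grow to the right and rows downward; lengths in mm; the calibration is good to about 2 mm. A picture is of the moment at which its call begins.
- bot.close_job(): hands the job in, once; it reports no verdict.
The state is a dict: "time": time; "joint_positions": joint angles; "dq": joint speeds; "tau": joint torques, N m; "tool_pos": TCP position; "tcp_rot": TCP orientation; "contact_force": force on the tool from outside, world axes, zero at the start; "moment": the same for the moment, N m; "grip_width": finger opening in mm.
Only numpy, scipy, OpenCV 4.12 (cv2) and the standard library are available. Lean on these libraries where they do the work, as an engineer would, in place of code of your own. Each camera call takes 0.05 s, during which the arm holds its last target. There are 200 camera calls.

## Working session

There is one attempt and no reset: what is moved stays moved. The work goes in short steps, Python scripts to look and compute and a shell command to move; the robot and the scene stay as the last step left them, time stands still between calls to the robot, and variables do not carry over. Pictures are saved under pics/ and viewed, about 8 in all and at most 12, crops included, and the job is handed in when it is done.

```bash
mkdir -p pics; ls; cat > h.py <<'E'
import numpy as np, cv2, pickle
from plant import bot
def cap(n,save):
    d=bot.capture(n); cv2.imwrite(f'pics/{save}.png',d['frame']); pickle.dump(d,open(f'pics/{save}.pkl','wb')); return d
def load(s): return pickle.load(open(f'pics/{s}.pkl','rb'))
def ray(d,u,v):
    x=np.array([(u-d['cx'])/d['fx'],(v-d['cy'])/d['fy']]); y=x.copy()
    for _ in range(20): y=x/(1+d['k1']*(y@y))
    return np.array([y[0],y[1],1.])
def RT(d):
    return cv2.Rodrigues(np.array(d['rvec'],float))[0],np.array(d['tvec'],float).ravel()
def p_depth(d,u,v):
    R,t=RT(d); z=np.asarray(d['z_map'])[int(round(v)),int(round(u))]; return R.T@(ray(d,u,v)*z-t) if z>0 else None
def p_plane(d,u,v,h):
    R,t=RT(d); o=-R.T@t; r=R.T@ray(d,u,v); return o+r*(h-o[2])/r[2]
def cloud(d):
    H,W=d['z_map'].shape; K=np.array([[d['fx'],0,d['cx']],[0,d['fy'],d['cy']],[0,0,1]])
    u,v=np.meshgrid(np.arange(W),np.arange(H)); x=np.stack([(u-d['cx'])/d['fx'],(v-d['cy'])/d['fy']],-1); y=x.copy()
    for _ in range(20): y=x/(1+d['k1']*(y**2).sum(-1,keepdims=True))
    P=np.concatenate([y,np.ones((H,W,1))],-1)*d['z_map'][...,None]; R,t=RT(d); return (P-t)@R
E
python3 - <<'E'
from h import *
for n in ['scene','side']:
    d=cap(n,n+'0'); R,t=RT(d); print(n,-R.T@t,d['fx'],d['k1'])
a=cv2.imread('pics/scene0.png');b=cv2.imread('pics/side0.png')
print(bot.get_obs())
E
```

```text
pics
scene [1035.7858696  -564.24125698  699.33274433] 467.1210491219135 -0.029576235302808847
side [ 403.80488696 -683.32526747  498.55589235] 394.68694475779085 -0.006847726743689591
{'time': 0.1, 'joint_positions': array([-1.45964767e-01,  3.42650279e-01,  1.52490367e+00, -1.94733932e-05,
        1.27538029e+00, -1.45993059e-01]), 'dq': array([-7.43384126e-06, -1.43483120e-03, -2.09435249e-03,  4.05736616e-04,
        7.98512515e-04,  6.74443327e-04]), 'tau': array([ 1.49919495e-03, -4.32001984e+01, -2.44694173e+01,  7.19219679e-02,
        5.25739230e-02, -9.79429342e-05]), 'tool_pos': array([5.24650224e+02, 8.61872390e-02, 2.26122107e+02]), 'tcp_rot': array([-3.14141591e+00,  1.33002948e-03,  3.40915248e-05]), 'contact_force': array([-0.51218949, -0.73264543, -0.24237456]), 'moment': array([-0.04942904, -0.0122555 , -0.02303982]), 'grip_width': 91.63092413108895}
```

View pics/scene0.png

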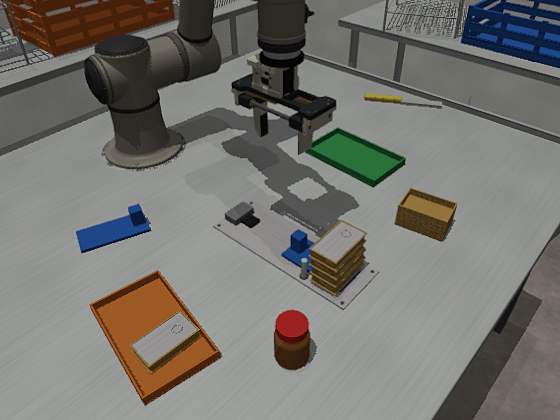

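View pics/side0.png

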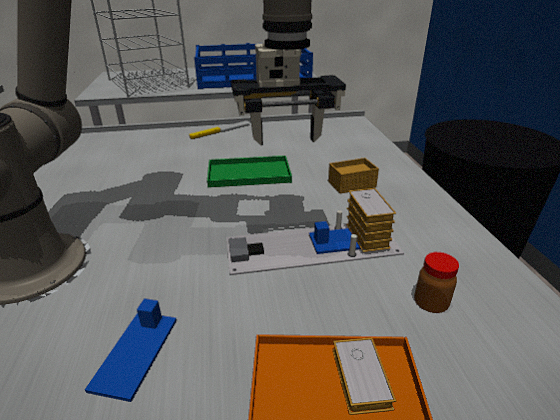

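The scene view has blue posted boards at two places: the one under the tins (grip at scene (299,240), side (321,232)), and a loose look-alike (grip at scene (137,215), side (149,313)), which lies to the robot's right. The one farthest left is the one under the tins. The green tray is at scene (356,156), the buffer at (240,212), and the pins at about (304,268) and behind the tins. I'll check this in an enlarged crop and measure from the depth.

```bash
python3 - <<'E'
from h import *
a=load('scene0');b=load('side0')
ca=cv2.resize(a['frame'][195:315,205:390],None,fx=4,fy=4,interpolation=3)
cb=cv2.resize(b['frame'][180:280,220:410],None,fx=4,fy=4,interpolation=3)
cv2.imwrite('pics/cropA.png',ca); cv2.imwrite('pics/cropB.png',cb)
for d,n in((a,'scene'),(b,'side')):
    P=cloud(d); h=cv2.cvtColor(d['frame'],cv2.COLOR_BGR2HSV); ok=d['z_map']>0
    blue=cv2.inRange(h,(100,120,40),(125,255,255))>0; green=cv2.inRange(h,(50,90,30),(85,255,255))>0
    w=(P[...,0]>350)&(P[...,0]<800)&(abs(P[...,1])<400)&ok
    g=blue&w&(P[...,2]>48)&(P[...,2]<58)&(P[...,1]>-150); q=P[g]
    print(n,'griptop',len(q),q.mean(0) if len(q) else '',cv2.minAreaRect(q[:,:2].astype(np.float32)) if len(q)>3 else '')
    g=blue&w&(P[...,2]>5)&(P[...,2]<18)&(P[...,1]>-150); q=P[g]
    print('board',len(q), np.median(q[:,2]), cv2.minAreaRect(q[:,:2].astype(np.float32)))
    q=P[green&w]; q=q[q[:,2]>16]; print('tray rim',len(q),cv2.minAreaRect(q[:,:2].astype(np.float32)),np.percentile(q[:,2],[5,50,95]))
    t=w&(P[...,2]>88)&(P[...,2]<115)&(P[...,1]>-120)&(P[...,1]<200)&(P[...,0]>450); q=P[t]
    print('top tin',len(q),np.median(q[:,2]),cv2.minAreaRect(q[:,:2].astype(np.float32)))
E
```

```text
scene griptop 116 [595.19842086 -30.33468218  52.5784675 ] ((618.4613647460938, -39.1471061706543), (30.091930389404297, 80.0243911743164), 66.30115509033203)
board 413 12.83103277182788 ((650.1785888671875, -28.371723175048828), (151.70233154296875, 68.76325988769531), 0.7804872989654541)
tray rim 362 ((475.0223388671875, 335.1466979980469), (132.3451385498047, 230.8805694580078), 87.87440490722656) [16.51666586 20.87098257 24.4096182 ]
top tin 1454 99.46868837199887 ((691.1467895507812, -30.166839599609375), (61.6457405090332, 105.39080810546875), 1.2455419301986694)
side griptop 102 [592.45030413 -31.41224358  51.93148717] ((614.0760498046875, -39.761390686035156), (28.896583557128906, 77.19383239746094), 63.991851806640625)
board 686 12.342274307775288 ((619.3383178710938, -29.52103042602539), (90.81063842773438, 71.39884948730469), 2.021141290664673)
tray rim 286 ((483.25640869140625, 183.35020446777344), (238.2525634765625, 444.6814270019531), 3.429414987564087) [16.581906   20.92216747 23.55699571]
top tin 980 98.71460165928288 ((690.9078979492188, -31.472469329833984), (60.87442398071289, 108.11454772949219), 1.6168813705444336)
```

View pics/cropA.png

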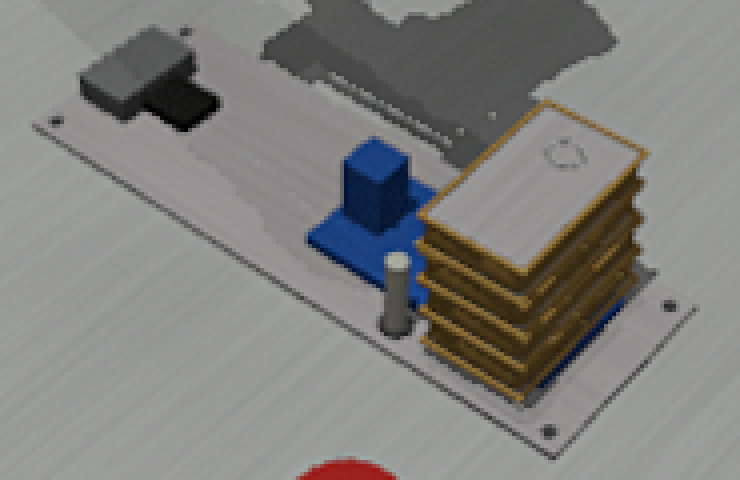

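View pics/cropB.png

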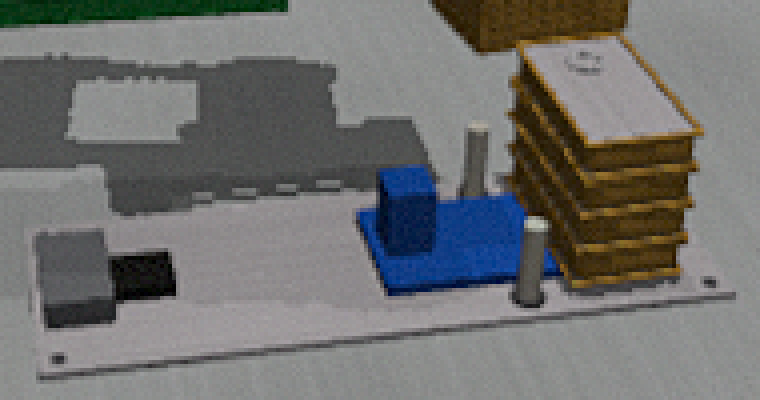

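Crop A shows the grip top centred at about (376,155), the plate corners at (35,125), (553,457) and (697,308), and the pin top at (397,260). Crop B shows the pin tops at (535,222) and (478,127) and the plate corners at (38,377) and (735,294). Both show the posted board under four tins, which matches the description.

```bash
python3 - <<'E'
from h import *
a=load('scene0');b=load('side0')
A=lambda u,v,h:p_plane(a,205+(u+.5)/4-.5,195+(v+.5)/4-.5,h)
B=lambda u,v,h:p_plane(b,220+(u+.5)/4-.5,180+(v+.5)/4-.5,h)
f=lambda p:np.round(p,1)
print('plateA',[f(A(u,v,4)) for u,v in((35,125),(553,457),(697,308))])
print('plateB',[f(B(u,v,4)) for u,v in((38,377),(735,294))])
print('pinA',f(A(397,260,50)),'pinB',f(B(535,222,50)),f(B(478,127,50)))
print('gripA',[f(A(u,v,52)) for u,v in((376,137),(410,153),(376,174),(343,155))])
print('gripB',[f(B(u,v,52)) for u,v in((378,171),(425,167),(436,199),(386,204))])
print('boardcornersA',f(A(308,238,12)),'B',f(B(357,212,12)),f(B(388,290,12)))
print('noseA',f(A(218,102,14)),f(A(184,128,14)),'B',f(B(175,294,8)),f(B(170,252,14)))
P=cloud(a); w=(P[...,0]>430)&(P[...,0]<800)&(abs(P[...,1]+30)<100)&(a['z_map']>0)
# buffer block top, tray rim
h=cv2.cvtColor(a['frame'],cv2.COLOR_BGR2HSV)
q=P[w&(P[...,2]>16)&(P[...,2]<28)&(P[...,0]<480)]; print('buf',len(q),cv2.minAreaRect(q[:,:2].astype(np.float32)))
for d in(a,b):
    P=cloud(d);h=cv2.cvtColor(d['frame'],cv2.COLOR_BGR2HSV)
    m=(cv2.inRange(h,(50,90,30),(85,255,255))>0)&(d['z_map']>0)&(P[...,1]>150)&(P[...,0]>300)&(P[...,0]<700)
    q=P[m&(P[...,2]>16)];print('tray',len(q),cv2.minAreaRect(q[:,:2].astype(np.float32)),q.min(0),q.max(0)); q=P[m&(P[...,2]<9)&(P[...,2]>0)]; print('floor',len(q),np.median(q[:,2]))
# empties, jar heights rough
E
```

```text
plateA [array([399.2, -92.4,   4. ]), array([751.3, -87.2,   4. ]), array([750.3,  35.2,   4. ])]
plateB [array([396.9, -94.9,   4. ]), array([750.6, -89.9,   4. ])]
pinA [644.8 -73.2  50. ] pinB [646.  -73.8  50. ] [644.   17.7  50. ]
gripA [array([582. , -14.8,  52. ]), array([602.8, -12.5,  52. ]), array([599.9, -35.8,  52. ]), array([578.2, -36.2,  52. ])]
gripB [array([579.7, -18.5,  52. ]), array([604.6, -19. ,  52. ]), array([602.4, -48.7,  52. ]), array([576.6, -48.7,  52. ])]
boardcornersA [577.6 -62.7  12. ] B [574.8   3.3  12. ] [574.9 -66.9  12. ]
noseA [470.7 -18.6  14. ] [471.7 -46.5  14. ] B [469.1 -46.8   8. ] [470.2 -18.7  14. ]
buf 140 ((449.31341552734375, -30.02482032775879), (38.10569763183594, 60.82781982421875), 1.1840643882751465)
tray 512 ((475.2742919921875, 340.43170166015625), (143.62864685058594, 230.74269104003906), 87.21781921386719) [359.1846042  265.6284303   16.01861398] [592.25802167 416.82782819  26.64181352]
floor 2075 5.37554875372788
tray 407 ((475.17767333984375, 339.98773193359375), (144.27151489257812, 228.09371948242188), 87.21794128417969) [358.34666094 263.017068    16.00517447] [590.39099255 414.87462692  24.56783242]
floor 1409 5.110724994216993
```

```bash
python3 -m pendant '[{"linear":[8,-4,-8],"twist":9},{"linear":[16,-8,-16],"twist":18},{"linear":[24,-12,-24],"twist":27},{"linear":[32,-16,-32],"twist":36},{"linear":[40,-20,-40],"twist":45},{"linear":[48,-23,-48],"twist":54},{"linear":[55,-26,-56],"twist":63},{"linear":[60,-28,-64],"twist":72},{"linear":[65,-30,-72],"twist":81},{"linear":[68,-30,-78],"twist":90.8},{"linear":[68,-30,-78],"twist":90.8},{"linear":[68,-30,-78],"twist":90.8}]' 90
python3 - <<'E'
from h import *
w=cap('wrist','w1'); o=bot.get_obs(); print(o['tool_pos'],o['tcp_rot'],o['joint_positions'],o['contact_force'])
P=cloud(w);h=cv2.cvtColor(w['frame'],cv2.COLOR_BGR2HSV)
blue=(cv2.inRange(h,(100,100,30),(125,255,255))>0)&(w['z_map']>0)
for lo,hi in((46,58),(8,17)):
    q=P[blue&(P[...,2]>lo)&(P[...,2]<hi)]
    if len(q)>5: print(lo,len(q),np.median(q[:,2]),np.percentile(q,[1,50,99],axis=0)[:,:2],cv2.minAreaRect(q[:,:2].astype(np.float32)))
E
```

```text
time: 1.6
tool_pos: [592.9, -29.9, 148.7]
tcp_rot: [-3.141, -0.0, 1.581]
contact_force: [-0.5, -0.5, 0.3]
grip_width: 59.2
[592.98343822 -29.94487347 148.92756723] [ 3.14145432e+00 -8.94450736e-05  1.58213101e+00] [-1.79551251e-01  5.34247105e-01  1.43926927e+00  1.23991515e-04
  1.16795743e+00 -1.76173086e+00] [ 0.44528492 -0.29851984 -0.04620215]
46 1022 51.59373512899548 [[580.24142329 -41.70646797]
 [591.75419947 -28.99391618]
 [605.1017597  -16.28203342]] ((592.7374267578125, -28.89597511291504), (25.681787490844727, 25.82172393798828), 89.91969299316406)
8 5401 11.733799921899855 [[575.70050481 -62.21500578]
 [625.55600715 -28.22251268]
 [663.78678718   5.14486534]] ((620.069091796875, -28.4896240234375), (90.22798156738281, 68.65506744384766), 0.7318606376647949)
```

View pics/w1.png

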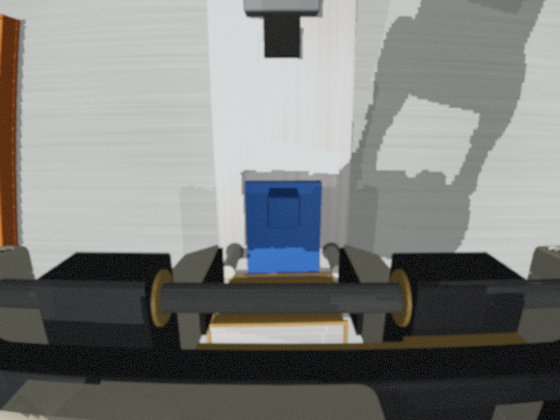

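The wrist view shows the grip centred between the open fingers at (284,208), the pins at (235,255) and (332,255) clear of the fingers, and the buffer nose at (282,37). Depth puts the grip at (592.7,-28.9), height 51.6 mm, 26 mm square, which fits the description. Next I descend.

```bash
python3 -m pendant '[{"linear":[0,1,-20]},{"linear":[0,1,-40]},{"linear":[0,1,-60]},{"linear":[0,1,-80]},{"linear":[0,1,-97]},{"linear":[0,1,-110]},{"linear":[0,1,-120]},{"linear":[0,1,-126]},{"linear":[0,1,-129]},{"linear":[0,1,-130]},{"linear":[0,1,-130]}]' 90
python3 - <<'E'
from h import *
w=load('w1')
for u,v in((265,57),(299,57)): print(p_plane(w,u,v,14),p_plane(w,u,v,10))
E
```

```text
[471.03115765 -44.85439977  14.        ] [470.35955729 -45.03662295  10.        ]
[470.73592818 -16.96351113  14.        ] [470.06028972 -16.76424734  10.        ]schema error: expected keys linear, twist
```

```bash
python3 -m pendant '[{"linear":[0,1,-20],"twist":0},{"linear":[0,1,-40],"twist":0},{"linear":[0,1,-60],"twist":0},{"linear":[0,1,-80],"twist":0},{"linear":[0,1,-97],"twist":0},{"linear":[0,1,-110],"twist":0},{"linear":[0,1,-120],"twist":0},{"linear":[0,1,-126],"twist":0},{"linear":[0,1,-129],"twist":0},{"linear":[0,1,-130],"twist":0},{"linear":[0,1,-130],"twist":0}]' 90
python3 -m pendant '[{"linear":[0,0,0],"twist":0},{"linear":[0,0,0],"twist":0},{"linear":[0,0,0],"twist":0},{"linear":[0,0,0],"twist":0},{"linear":[0,0,0],"twist":0},{"linear":[0,0,0],"twist":0},{"linear":[0,0,0],"twist":0},{"linear":[0,0,0],"twist":0}]' 255
```

```text
time: 3.02
tool_pos: [593.2, -29.0, 19.0]
tcp_rot: [3.141, 0.0, 1.585]
contact_force: [1.1, 0.0, 0.2]
grip_width: 59.3
time: 4.03
tool_pos: [593.0, -28.8, 18.8]
tcp_rot: [-3.141, -0.0, 1.585]
contact_force: [-0.4, 1.9, 1.1]
grip_width: 25.8
```

```bash
python3 -m pendant '[{"linear":[-1,0,0],"twist":0},{"linear":[-3,0,0],"twist":0},{"linear":[-6,-0.1,0],"twist":0},{"linear":[-9,-0.1,0],"twist":0},{"linear":[-12,-0.2,0],"twist":0},{"linear":[-15,-0.2,0],"twist":0},{"linear":[-18,-0.2,0],"twist":0},{"linear":[-21,-0.3,0],"twist":0},{"linear":[-24,-0.3,0],"twist":0},{"linear":[-27,-0.4,0],"twist":0}]'
python3 -c "
from h import *
o=bot.get_obs();print(o['contact_force'],o['moment'])"
```

```text
time: 5.28
tool_pos: [566.5, -29.5, 18.8]
tcp_rot: [3.14, 0.0, 1.585]
contact_force: [6.1, 0.5, -2.9]
grip_width: 25.8
[ 6.1061124   0.49239789 -2.89987729] [ 0.27576201 -0.86515392  0.01802787]
```

```bash
python3 -m pendant '[{"linear":[-3,0,0],"twist":0},{"linear":[-6.5,-0.1,0],"twist":0},{"linear":[-10,-0.1,0],"twist":0},{"linear":[-13.5,-0.2,0],"twist":0},{"linear":[-17,-0.2,0],"twist":0},{"linear":[-20.5,-0.3,0],"twist":0},{"linear":[-24,-0.3,0],"twist":0},{"linear":[-27.5,-0.4,0],"twist":0},{"linear":[-31,-0.4,0],"twist":0},{"linear":[-34.5,-0.5,0],"twist":0},{"linear":[-38,-0.5,0],"twist":0},{"linear":[-41.5,-0.5,0],"twist":0},{"linear":[-45,-0.6,0],"twist":0},{"linear":[-48.5,-0.6,0],"twist":0},{"linear":[-52,-0.7,0],"twist":0},{"linear":[-55.5,-0.7,0],"twist":0},{"linear":[-58.5,-0.8,0],"twist":0},{"linear":[-61,-0.8,0],"twist":0},{"linear":[-63,-0.8,0],"twist":0},{"linear":[-63,-0.8,0],"twist":0}]'
python3 -c "
from h import *
o=bot.get_obs();print(o['contact_force'],o['moment']); d=cap('side','s2')
cv2.imwrite('pics/s2c.png',cv2.resize(d['frame'][160:290,210:420],None,fx=3.5,fy=3.5,interpolation=3))"
```

```text
time: 7.78
tool_pos: [502.7, -30.2, 18.8]
tcp_rot: [-3.141, -0.0, 1.585]
contact_force: [-1.9, -0.1, 2.4]
grip_width: 26.0
[-1.89459379 -0.12869738  2.42580212] [ 0.08071579 -0.02137129 -0.03209965]
```

View pics/s2c.png

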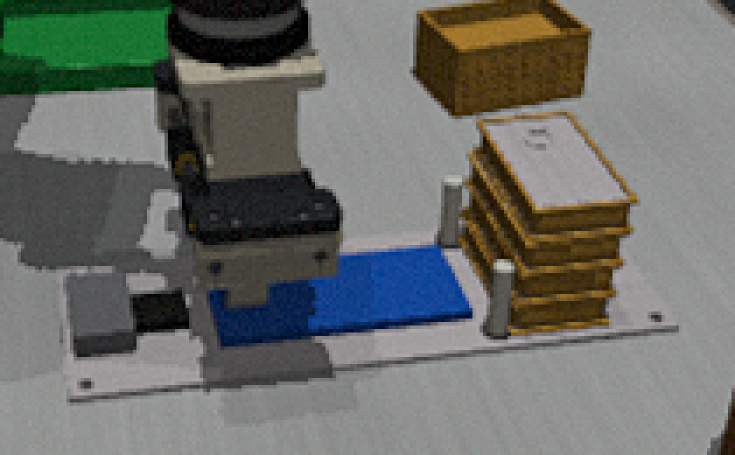

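The side crop shows the tins down on the plate against the pins at about (500,300), the board free of them, and the nose still ahead of the board. I'll now approach it slowly.

```bash
cat > f.py <<'E'
from h import *
import sys
F=[]
for i in range(int(sys.argv[1]) if len(sys.argv)>1 else 4):
    bot.capture('wrist'); o=bot.get_obs(); F.append(np.r_[o['contact_force'],o['tool_pos'],o['moment'][1]])
print(np.round(np.mean(F,0),2),'sd',np.round(np.std(F,0)[:3],2))
E
python3 f.py 6
python3 -m pendant '[{"linear":[-2,0,0],"twist":0},{"linear":[-4,0,0],"twist":0},{"linear":[-6,-0.1,0],"twist":0},{"linear":[-8,-0.1,0],"twist":0},{"linear":[-9,-0.1,0],"twist":0},{"linear":[-10,-0.1,0],"twist":0},{"linear":[-11,-0.1,0],"twist":0},{"linear":[-11,-0.1,0],"twist":0}]'
python3 f.py 4
```

```text
[-1.8600e+00 -3.3000e-01  3.7100e+00  5.0268e+02 -3.0180e+01  1.8760e+01
  1.6000e-01] sd [0.47 0.57 0.56]
time: 9.12
tool_pos: [491.9, -30.3, 18.8]
tcp_rot: [-3.141, -0.0, 1.585]
contact_force: [0.4, -0.5, 1.5]
grip_width: 26.5
[ 3.2000e-01 -1.5000e-01  2.3200e+00  4.9191e+02 -3.0290e+01  1.8760e+01
 -1.2000e-01] sd [0.18 0.73 0.65]
```

```bash
python3 -m pendant '[{"linear":[-0.5,0,0],"twist":0},{"linear":[-1,0,0],"twist":0},{"linear":[-1.5,0,0],"twist":0},{"linear":[-2,0,0],"twist":0}]'; python3 f.py 3
python3 -m pendant '[{"linear":[-0.5,0,0],"twist":0},{"linear":[-1,0,0],"twist":0}]'; python3 f.py 3
```

```text
time: 9.82
tool_pos: [490.0, -30.3, 18.8]
tcp_rot: [3.141, -0.0, 1.585]
contact_force: [1.8, -0.1, 1.9]
grip_width: 25.6
[ 1.2000e+00 -2.6000e-01  1.6700e+00  4.8998e+02 -3.0280e+01  1.8750e+01
 -2.4000e-01] sd [0.25 0.09 0.2 ]
time: 10.22
tool_pos: [489.0, -30.3, 18.8]
tcp_rot: [3.141, -0.0, 1.585]
contact_force: [2.1, -0.0, 1.8]
grip_width: 25.6
[ 1.4000e+00 -4.9000e-01  1.5800e+00  4.8897e+02 -3.0280e+01  1.8750e+01
 -2.4000e-01] sd [0.27 0.23 0.52]
```

```bash
python3 -m pendant '[{"linear":[-0.5,0,0],"twist":0}]'; python3 f.py 3
python3 -m pendant '[{"linear":[-0.5,0,0],"twist":0}]'; python3 f.py 3
```

```text
time: 10.5
tool_pos: [488.6, -30.3, 18.8]
tcp_rot: [3.141, -0.0, 1.585]
contact_force: [1.4, -0.4, 1.3]
grip_width: 25.8
[ 1.710e+00 -4.200e-01  1.730e+00  4.885e+02 -3.028e+01  1.875e+01
 -2.600e-01] sd [0.32 0.43 0.33]
time: 10.78
tool_pos: [488.1, -30.3, 18.8]
tcp_rot: [3.141, -0.0, 1.585]
contact_force: [1.1, -0.2, 1.0]
grip_width: 25.8
[ 1.4900e+00 -4.1000e-01  1.8300e+00  4.8803e+02 -3.0280e+01  1.8760e+01
 -2.7000e-01] sd [0.46 0.37 0.5 ]
```

```bash
python3 -m pendant '[{"linear":[-0.5,0,0],"twist":0}]'; python3 f.py 3
```

```text
time: 11.05
tool_pos: [487.7, -30.3, 18.8]
tcp_rot: [3.141, -0.0, 1.585]
contact_force: [2.3, -0.1, 1.1]
grip_width: 25.8
[ 2.820e+00 -4.000e-02  6.500e-01  4.877e+02 -3.030e+01  1.877e+01
 -3.900e-01] sd [0.67 0.43 0.49]
```

```bash
python3 -m pendant '[{"linear":[-0.5,0,0],"twist":0}]'; python3 f.py 3
```

```text
time: 11.32
tool_pos: [487.4, -30.3, 18.8]
tcp_rot: [3.141, 0.0, 1.585]
contact_force: [3.3, -0.3, -0.5]
grip_width: 25.6
[ 3.8900e+00  5.6000e-01  2.8000e-01  4.8732e+02 -3.0310e+01  1.8780e+01
 -6.3000e-01] sd [0.4  0.68 0.56]
```

```bash
python3 -m pendant '[{"linear":[-0.4,0,0],"twist":0},{"linear":[-0.5,0,0],"twist":0}]'; python3 f.py 4
```

```text
time: 11.72
tool_pos: [486.9, -30.3, 18.8]
tcp_rot: [3.141, 0.0, 1.585]
contact_force: [4.6, -0.1, -0.7]
grip_width: 26.0
[ 4.4500e+00  3.6000e-01 -1.0900e+00  4.8685e+02 -3.0320e+01  1.8790e+01
 -9.3000e-01] sd [0.45 0.41 0.53]
```

```bash
python3 -m pendant '[{"linear":[-0.3,0,0],"twist":0},{"linear":[-0.6,0,0],"twist":0}]'; python3 f.py 6
```

```text
time: 12.18
tool_pos: [486.5, -30.3, 18.8]
tcp_rot: [3.14, 0.0, 1.585]
contact_force: [5.8, 0.4, -2.1]
grip_width: 25.9
[ 5.9000e+00  2.1000e-01 -1.8200e+00  4.8655e+02 -3.0340e+01  1.8820e+01
 -1.1100e+00] sd [0.42 0.4  0.49]
```

```bash
python3 -m pendant '[{"linear":[0,0,0],"twist":0},{"linear":[0,0,0],"twist":0},{"linear":[0,0,0],"twist":0},{"linear":[0,0,0],"twist":0},{"linear":[0,0,0],"twist":0}]'; python3 f.py 2
python3 -m pendant '[{"linear":[1,0,0],"twist":0},{"linear":[2.5,0,0],"twist":0},{"linear":[4,0.1,0],"twist":0},{"linear":[4,0.1,1],"twist":0},{"linear":[4,0.1,3],"twist":0},{"linear":[4,0.1,7],"twist":0},{"linear":[4,0.1,13],"twist":0},{"linear":[4,0.1,21],"twist":0},{"linear":[4,0.1,31],"twist":0},{"linear":[4,0.1,43],"twist":0},{"linear":[4,0.1,55],"twist":0},{"linear":[4,0.1,66],"twist":0},{"linear":[4,0.1,75],"twist":0},{"linear":[4,0.1,80],"twist":0},{"linear":[4,0.1,80],"twist":0},{"linear":[4,0.1,80],"twist":0}]'
python3 - <<'E'
from h import *
d=cap('side','s3');s=cap('scene','c3')
A=cv2.resize(d['frame'][120:290,200:430],(540,400),interpolation=3);B=cv2.resize(s['frame'][190:330,200:400],(571,400),interpolation=3)
cv2.imwrite('pics/m3.png',cv2.resize(np.vstack([A[:,:540],B[:,:540]]),(540,600) if 0 else (540,600)))
for d in(d,s):
    P=cloud(d);h=cv2.cvtColor(d['frame'],cv2.COLOR_BGR2HSV);blue=(cv2.inRange(h,(100,120,30),(125,255,255))>0)&(d['z_map']>0)
    m=blue&(P[...,0]>400)&(P[...,0]<700)&(P[...,1]>-140)&(P[...,1]<100)&(P[...,2]>60)&(P[...,2]<110); q=P[m]
    sel=q[q[:,0]>515]; 
    if len(sel)>20:
        c=np.linalg.lstsq(np.c_[sel[:,:2]-[550,-30],np.ones(len(sel))],sel[:,2],rcond=None)[0]; print('board plane',c,len(sel),cv2.minAreaRect(sel[:,:2].astype(np.float32)))
    for lo,hi in((84,98),):
        t=(P[...,0]>640)&(P[...,0]<740)&(P[...,1]>-100)&(P[...,1]<40)&(P[...,2]>lo)&(P[...,2]<hi)&(d['z_map']>0);q=P[t];print('top tin',len(q),np.median(q[:,2]),cv2.minAreaRect(q[:,:2].astype(np.float32)))
E
```

```text
time: 13.1
tool_pos: [486.6, -30.3, 18.8]
tcp_rot: [3.14, 0.0, 1.585]
contact_force: [6.1, 0.4, -1.5]
grip_width: 25.7
[  5.46   0.56  -1.99 486.52 -30.33  18.8   -1.11] sd [0.03 0.14 0.35]
time: 15.2
tool_pos: [489.7, -30.1, 98.4]
tcp_rot: [-3.141, -0.0, 1.585]
contact_force: [-0.6, 0.5, -2.1]
grip_width: 26.3
board plane [-9.81050607e-04  3.22265392e-02  9.17230903e+01] 1077 ((568.443115234375, -30.354751586914062), (107.30392456054688, 70.76092529296875), 0.4256010055541992)
top tin 903 90.76170982071787 ((685.0859985351562, -32.07169723510742), (60.666175842285156, 107.61840057373047), 0.8326848149299622)
board plane [-4.84484984e-03  2.14377059e-02  9.24747992e+01] 1301 ((568.4285278320312, -28.556015014648438), (107.07916259765625, 70.83147430419922), 1.0076308250427246)
top tin 1368 91.49820960726355 ((685.394775390625, -30.497661590576172), (60.52060317993164, 107.08328247070312), 0.30044078826904297)
```

View pics/m3.png

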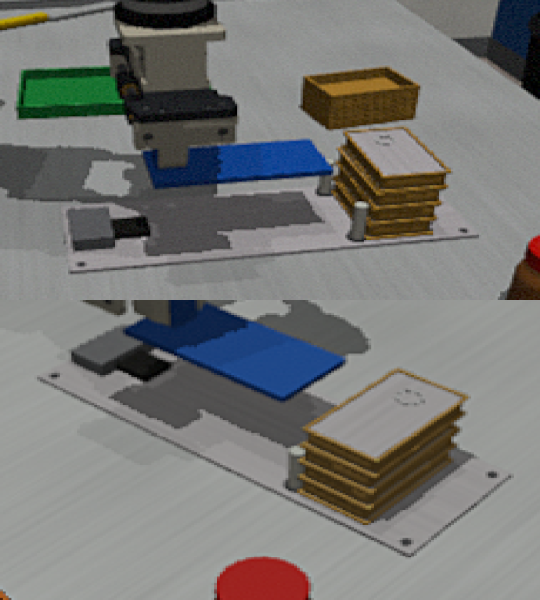

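The montage shows the board held level and clear of the nose, the four tins stacked on the plate against the pins, and nothing in the way to the green tray. I'll carry it over now.

```bash
python3 -m pendant '[{"linear":[-1,5,0],"twist":0},{"linear":[-4,18,0],"twist":0},{"linear":[-8,40,0],"twist":-0.3},{"linear":[-13,66,0],"twist":-0.6},{"linear":[-18,94,0],"twist":-0.9},{"linear":[-24,122,0],"twist":-1.2},{"linear":[-29,150,0],"twist":-1.5},{"linear":[-35,178,0],"twist":-1.8},{"linear":[-40,206,0],"twist":-2.1},{"linear":[-46,234,0],"twist":-2.4},{"linear":[-51,262,0],"twist":-2.7},{"linear":[-57,290,0],"twist":-3},{"linear":[-62,316,0],"twist":-3.3},{"linear":[-66,339,0],"twist":-3.5},{"linear":[-69,356,0],"twist":-3.5},{"linear":[-71,368,0],"twist":-3.5},{"linear":[-72,373,0],"twist":-3.5},{"linear":[-72,373,0],"twist":-3.5},{"linear":[-72,373,0],"twist":-3.5}]'
python3 - <<'E'
from h import *
for n in('scene','side'):
    d=cap(n,n+'4')
    P=cloud(d);h=cv2.cvtColor(d['frame'],cv2.COLOR_BGR2HSV);blue=(cv2.inRange(h,(100,120,30),(125,255,255))>0)&(d['z_map']>0)
    m=blue&(P[...,0]>350)&(P[...,0]<650)&(P[...,1]>240)&(P[...,1]<440)&(P[...,2]>60)&(P[...,2]<110); q=P[m]
    print(len(q), cv2.minAreaRect(q[:,:2].astype(np.float32)), q.max(0), np.median(q[:,2]))
    m=(cv2.inRange(h,(50,90,30),(85,255,255))>0)&(d['z_map']>0)&(P[...,1]>150)&(P[...,0]>300)&(P[...,0]<700)
    q=P[m&(P[...,2]>16)&(P[...,2]<30)];print('tray',len(q),cv2.minAreaRect(q[:,:2].astype(np.float32)))
E
```

```text
time: 17.68
tool_pos: [418.1, 342.3, 98.7]
tcp_rot: [-3.141, 0.0, 1.523]
contact_force: [0.7, 0.2, -0.8]
grip_width: 25.6
832 ((475.5706787109375, 339.6397399902344), (72.61738586425781, 151.023681640625), 86.89009857177734) [552.18042746 375.69607951 109.81117958] 92.8309678087305
tray 458 ((474.7643737792969, 339.8609313964844), (142.12405395507812, 230.3647918701172), 86.9482650756836)
558 ((476.44781494140625, 337.26568603515625), (71.82857513427734, 145.15309143066406), 87.7872314453125) [549.61663355 370.73835567 106.78813687] 92.6465494619385
tray 414 ((474.38372802734375, 339.7358703613281), (146.37327575683594, 228.5513153076172), 87.1559829711914)
```

View pics/scene4.png

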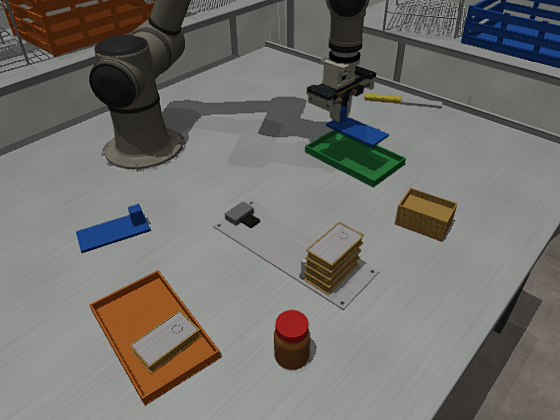

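The board is held level over the centre of the green tray at (358,130), with matching yaw. I'll lower it gently.

```bash
python3 -m pendant '[{"linear":[0,0,-5],"twist":0},{"linear":[0,0,-14],"twist":0},{"linear":[0,0,-25],"twist":0},{"linear":[0,0,-36],"twist":0},{"linear":[0,0,-47],"twist":0},{"linear":[0,0,-57],"twist":0},{"linear":[0,0,-65],"twist":0},{"linear":[0,0,-71],"twist":0},{"linear":[0,0,-75],"twist":0},{"linear":[0,0,-77],"twist":0},{"linear":[0,0,-78],"twist":0},{"linear":[0,0,-78.5],"twist":0},{"linear":[0,0,-79],"twist":0},{"linear":[0,0,-79],"twist":0}]'; python3 f.py 4
python3 -m pendant '[{"linear":[0,0,-0.3],"twist":0},{"linear":[0,0,-0.6],"twist":0}]'; python3 f.py 4
```

```text
time: 19.52
tool_pos: [418.0, 342.8, 19.8]
tcp_rot: [3.141, -0.0, 1.524]
contact_force: [0.1, 1.1, -1.4]
grip_width: 25.8
[ 4.3000e-01 -1.5000e-01 -1.1100e+00  4.1795e+02  3.4284e+02  1.9800e+01
  0.0000e+00] sd [0.53 0.44 0.4 ]
time: 19.98
tool_pos: [417.9, 342.8, 19.1]
tcp_rot: [3.142, -0.0, 1.524]
contact_force: [-0.7, -0.8, -1.5]
grip_width: 25.7
[-6.2000e-01 -2.0000e-02 -1.2900e+00  4.1791e+02  3.4280e+02  1.9110e+01
  4.0000e-02] sd [0.24 0.43 0.5 ]
```

Not on the floor yet: the force still shows only the board's weight (−1.3 N).

```bash
python3 -m pendant '[{"linear":[0,0,-0.3],"twist":0},{"linear":[0,0,-0.3],"twist":0}]'; python3 f.py 3
python3 -m pendant '[{"linear":[0,0,-0.3],"twist":0},{"linear":[0,0,-0.3],"twist":0}]'; python3 f.py 4
```

```text
time: 20.42
tool_pos: [417.9, 342.8, 18.8]
tcp_rot: [3.142, -0.0, 1.524]
contact_force: [0.5, -0.7, -1.8]
grip_width: 25.9
[-4.2000e-01  2.3000e-01 -1.9300e+00  4.1792e+02  3.4282e+02  1.8830e+01
  5.0000e-02] sd [0.5  0.48 0.66]
time: 20.82
tool_pos: [418.0, 342.9, 18.8]
tcp_rot: [3.141, -0.0, 1.524]
contact_force: [-0.2, 0.3, 1.5]
grip_width: 25.8
[-8.4000e-01 -1.3100e+00  2.7000e+00  4.1795e+02  3.4283e+02  1.8750e+01
  2.2000e-01] sd [0.41 0.28 0.72]
```

Contact with the floor at +2.7 N. I'll open partly, so the fingers stay clear of the tray walls, and then go straight up.

```bash
python3 -m pendant '[{"linear":[0,0,0],"twist":0},{"linear":[0,0,0],"twist":0},{"linear":[0,0,0],"twist":0},{"linear":[0,0,0],"twist":0},{"linear":[0,0,0],"twist":0},{"linear":[0,0,0],"twist":0}]' 125
python3 -m pendant '[{"linear":[0,0,3],"twist":0},{"linear":[0,0,8],"twist":0},{"linear":[0,0,18],"twist":0},{"linear":[0,0,32],"twist":0},{"linear":[0,0,48],"twist":0},{"linear":[0,0,65],"twist":0},{"linear":[0,0,85],"twist":0},{"linear":[0,0,105],"twist":0},{"linear":[0,0,125],"twist":0},{"linear":[0,0,140],"twist":0},{"linear":[0,0,150],"twist":0},{"linear":[0,0,150],"twist":0}]'
python3 - <<'E'
from h import *
for n in('scene','side'):
    d=cap(n,n+'5')
    P=cloud(d);h=cv2.cvtColor(d['frame'],cv2.COLOR_BGR2HSV);blue=(cv2.inRange(h,(100,120,30),(125,255,255))>0)&(d['z_map']>0)
    m=blue&(P[...,0]>350)&(P[...,0]<650)&(P[...,1]>240)&(P[...,1]<440)&(P[...,2]>5)&(P[...,2]<18); q=P[m]
    c=np.linalg.lstsq(np.c_[q[:,:2]-[475,340],np.ones(len(q))],q[:,2],rcond=None)[0]
    print(len(q), cv2.minAreaRect(q[:,:2].astype(np.float32)),'plane',c)
    for k,(lo,hi) in enumerate(((84,98),)):
        t=(P[...,0]>640)&(P[...,0]<740)&(P[...,1]>-100)&(P[...,1]<40)&(P[...,2]>lo)&(P[...,2]<hi)&(d['z_map']>0);q=P[t];print('top tin',np.median(q[:,2]),cv2.minAreaRect(q[:,:2].astype(np.float32)))
a=cv2.imread('pics/scene5.png')[120:330,200:470]; b=cv2.imread('pics/side5.png')[130:290,190:430]
cv2.imwrite('pics/m5.png',np.vstack([cv2.resize(a,(386,300),interpolation=3),cv2.resize(b,(386,257),interpolation=3)]).repeat(1,0))
E
```

```text
time: 21.78
tool_pos: [417.9, 342.8, 18.5]
tcp_rot: [3.142, -0.0, 1.524]
contact_force: [0.1, -0.6, -0.3]
grip_width: 46.8
time: 23.28
tool_pos: [418.1, 343.0, 169.2]
tcp_rot: [3.141, -0.001, 1.524]
contact_force: [0.0, -0.8, 0.1]
grip_width: 46.8
830 ((471.53814697265625, 340.0115661621094), (72.27042388916016, 159.99685668945312), 88.71760559082031) plane [-5.04924436e-03  2.55997784e-02  1.30417714e+01]
top tin 91.5405729593306 ((685.2931518554688, -30.598976135253906), (62.18784713745117, 106.31542205810547), 0.19709475338459015)
565 ((475.5776062011719, 337.2757873535156), (75.68292999267578, 148.52798461914062), 85.14289093017578) plane [-3.85499621e-03  2.18333514e-02  1.27268805e+01]
top tin 90.81785952743404 ((685.337890625, -32.060359954833984), (61.1657600402832, 106.9483871459961), 0.915463924407959)
```

View pics/m5.png

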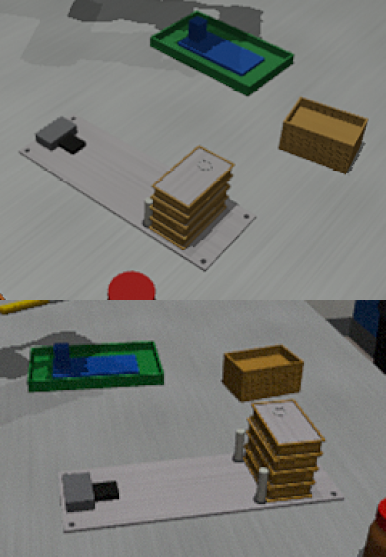

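The final pictures show the board lying flat inside the green tray, centred at about (475,340) mm with its top at 12–13 mm. The tins are stacked at the pins and nothing else has moved. Handing in.

```bash
python3 -c "
from plant import bot
print(bot.close_job()); print(bot.get_obs()['time'])"
```

```text
the job is handed in; nothing more can be done
None
the job is handed in; nothing more can be done
```

The board is out from under the tins and lying flat in the green tray, and I handed the job in at about 23.4 s; no verdict was given.

- **Draw:** I took the upright grip of the board under the tins, which was the farthest left of the two boards, with the jaws across the drawing direction. The pull read about 6 N at the one point I checked it.
- **Press on the buffer:** The board met the nose with the tool at about x = 488 mm. I held the press for over half a second at a wrist reading of 5.5–6 N. Taking off sliding friction of about 0.3–1.4 N leaves roughly 4–5.6 N on the nose. That is an estimate, because wrist readings wandered by 1–2 N during the job and the force rose more slowly with travel than the 4 N/mm given.
- **Placing:** I backed off 4 mm, lifted, and set the board down until the wrist read 2.7 N. I then opened the fingers partly and went straight up.

**Last checks:**
- **Board:** It lies flat inside the tray, with its top at about 13 mm, close to the 12 mm expected.
- **Tins:** The top of the stack is at about 91 mm (92 expected), so the tins are down on the plate and upright. The top tin did not move between the lift and the end.
- **Stack offset:** The top tin's face measures about 4 mm behind the pin line. The tins were already slightly offset from each other at the start. I did not measure the bottom tin separately; in the pictures it sits against the pins.
- **Other objects:** I saw no change in anything else in the pictures.

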